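# Tare the balance without touching it

### The job

Tare the balance with the empty crucible on its pan. Slide the glass top of the draught shield fully shut by pushing its finger bar gently with the fingertips, then point down at the middle of the round touch-free sensor and hold the fingertips still one to three centimetres above it for two seconds, without touching it, and draw the hand well away. Keep the fingers out of the space over the square sensor, which would log the reading, and do not grip, lift or shift anything else.

Things in the scene. Friction and masses are not known exactly. Their poses are not given: they have to be found in the camera images.
- balance: White laboratory balance, fixed, 240 (x) x 200 (y) x 152 mm high; origin under its centre at worktop height, own -x is its front (low console with dark display, x -120 to -50 mm, up to 62 mm high), then the glass weighing chamber (x -46 to 80 mm, y -82 to 82 mm, glass walls 150 mm high), then the rear tower (x 78 to 120 mm, 150 mm high). Own z is up.
- shield_top (a joint): The sliding glass top of the weighing chamber: 0 = fully shut, grows to 0.09 m as it slides along the balance's own +x (to the rear). It starts 50 to 85 mm open; a push of about 1.5 N moves it, a firm stop ends it at 0, and it stays where it is left. The glass reaches from 19 mm in front of the finger bar's middle to 109 mm behind it.
- top_bar (a point): Middle of the upper edge of the dark soft-rubber finger bar on the sliding top: upright, 74 mm long along the balance's y, 10 mm thick along its x, 18 mm high above the glass, whose upper side is at z = 157 mm. Moves with the top; gives about 1 mm per 3 N. Axes as the balance's. To shut the top, push the bar's rear (+x) face towards the balance's front (-x).
- pan (a point): Centre of the upper side of the steel weighing pan (80 mm across) in the chamber, 64 mm above the worktop.
- pan_crucible: Small white conical crucible, 43 mm across and 33 mm high, loose, standing on the pan; origin under its centre. It must not be moved.
- round_sensor_window (a point): Middle of the upper side of the dark round window (24 mm across) of the ROUND touch-free sensor, the one that tares, 24 mm above the worktop; z up.
- round_sensor: The round sensor: white puck 54 mm across and 24 mm high with a round dark window on top, loose, beside the balance to its left or right; origin under its centre.
- square_sensor_window (a point): Middle of the upper side of the dark square window (24 mm) of the SQUARE touch-free sensor, 24 mm above the worktop; z up. Fingers less than 10 cm above it and within 4 cm sideways would trigger it.
- square_sensor: The square sensor: white block 52 x 52 x 24 mm with a square dark window on top, loose, on the other side of the balance; origin under its centre.
- spatula: Bystander: small spatula with brown handle, 180 mm long, lying on the worktop left of the balance; loose.
- vial: Bystander: sample vial with black cap, 21 mm across and 52 mm high, standing left of the balance; loose.
- tweezers: Bystander: steel tweezers, 127 mm long, lying right of the balance; loose.
- spare_crucible: Bystander: white crucible 47 mm across and 36 mm high, standing on the worktop to the right; loose.
Things that resemble listed ones, but are neither listed nor needed, are in the scene too. Leave any yellow look-alike of the pan_crucible alone. Leave any brown look-alike of the round_sensor alone.

How it is judged (in metres and radians):
On the way, in this order (a step that is already met when the one before it is completed fails the run):
1. the glass top is slid fully shut (value of joint shield_top below 0.004 m), for 0.2 s.
2. with the top shut, the tool point dwells 1.5 s just above the middle of the round sensor (horizontal distance between the grasp point and round_sensor_window below 0.015 m and z of the grasp point in the frame of round_sensor_window between 0.019 and 0.06 m and value of joint shield_top below 0.004 m), for 1.5 s.
At the end, for the whole second after the job is handed in: The glass top is shut to within 4 mm, the crucible stands upright on the pan where it was, both sensors lie where they lay (6 mm), and the tool point is more than 12 cm from both sensor windows (value of joint shield_top below 0.004 m and horizontal distance between pan_crucible and pan below 0.022 m and z of pan_crucible in the frame of pan below 0.004 m and angle between pan_crucible's own z axis and vertical below 0.1 rad and distance of each of round_sensor, square_sensor from where it was at the start of the episode below 0.006 m and distance between the grasp point and round_sensor_window above 0.12 m and distance between the grasp point and square_sensor_window above 0.12 m); the robot touches nothing.
It fails at once if the round or the square sensor is touched (contact force between any of the fingers, the arm and round_sensor above 0.2 N or contact force between any of the fingers, the arm and square_sensor above 0.2 N).
It fails at once if the fingers come low over the square sensor (within 4 cm sideways, tool point less than 10 cm above its window) and trigger it (horizontal distance between the grasp point and square_sensor_window below 0.04 m and z of the grasp point in the frame of square_sensor_window below 0.1 m).
It fails at once if the balance or its sliding top is pinched or pushed with more than 30 N (contact force between any of the fingers, the arm and balance above 30 N).
It fails at once if the crucible on the pan is touched, shifted or lifted (contact force between the fingers and pan_crucible above 0.2 N or distance of pan_crucible from where it was at the start of the episode above 0.006 m).
It fails at once if a bystander is shifted or lifted by more than 1 cm (distance of any of spatula, vial, tweezers, spare_crucible from where it was at the start of the episode above 0.01 m).
It also fails if it takes over 42 s, if anything falls off the work surface, if the arm or the gripper's body presses on something with over 40 N, if the wrist force passes 120 N, or if a joint passes its speed limit or range.

### The arm

A 6-joint arm with a two-finger parallel gripper is mounted at the origin on a cart in front of the work surface, level with it; the furniture and walls round the work are solid. World frame = base frame: x ahead of the robot, y to its left, z up, the work surface at z = 0. Lengths are in mm, angles in rad, forces in N, time in s.
With the tool pointing down it reaches from about 350 to 725 mm from the base axis. Payload 6 kg.
Tool frame: the origin (TCP) lies between the finger pads, 19 mm behind the fingertips; this is the grasp point; z points along the fingers, y is the line along which they close (so a half turn about z gives the same grasp; the last joint's range is limited). The gripper opens to 85 mm and grips with 20 to 120 N. Pads are 22 mm wide; open, the fingers measure 114 mm over their backs; the gripper's body (76 mm by 85 mm) begins 54 mm behind the grasp point. The pads swing forward as they close: fully open they stand 13 mm farther back than shut.
Start: joints at [1.584, 0.04, 0.085, 0, -1.615, -0.334], TCP at [189.169, 569.378, 249.961] pointing down, gripper open.
Joint ranges: [-2.56, 2.56], [-1.29, 2.01], [-1.08, 1.49], [-3.29, 1.98], [-2.81, -0.18], [-2.99, 2.99]. Speed limits (rad/s): [2.57, 2.57, 3.01, 3.14, 3.14, 3.14].

### API

Orientations are given as a rotation vector (axis times angle).
In Python, from station import get_obs, viewer, workorder, models gives the robot as it stands.
- The arm moves only by the shell command python3 -m jog 'ROWS' [FORCE]. ROWS is JSON, a list of rows, each an object with "twist": the turn, a rotation vector about the tool's x, y, z in rad, a list of three; "xyz": the shift along the tool's x, y, z in mm, a list of three; "jaw": the finger opening in mm, from 0 to 85.4. A call has 1 to 20 rows; each row is the pose to reach, as a shift and turn from the pose commanded when the call began, along the tool's axes at that moment; what a row does not reach only later rows make up. A row lasts 1/12 s, in which the tool goes at most 41.7 mm and 7.16 degrees, less where a joint would pass 70% of its speed; a pose out of reach is approached as far as the arm can. A call with a gripper value outside its range is refused whole. The fingers move at their own pace and stop on an object; FORCE is the grip in N (left out, the last holds). Time passes only in rows, so rows that repeat a pose let the fingers close. It gives the time, the measured TCP pose, the force, the opening and the grip force at its end, in the units of the state.
- get_obs(): the state, without advancing time (a new reading comes with each control period).
- viewer.get_image(name): name is "scene" or "top" or "wrist"; returns the picture (480x640x3 uint8, red, green, blue); there is no depth.
- viewer.camera_info(name): a dict with "fx", "fy", "cx", "cy" (pixels), "k1" (the pictures are not rectified: a ray, as slopes to the right and down, at radius r is drawn at 1 + k1 r^2 times it, then the intrinsics apply), "R" (3x3) and "t" (3): a world point X has camera coordinates R X + t; the wrist camera has in their place "tool_from_camera" (4x4, takes a point from camera to tool coordinates, whose origin is the TCP and whose axes are the flange's). Camera axes: x right, y down, z forward; pixel columns grow to the right and rows downward; lengths in mm; the calibration is good to about 2 mm. A picture is of the moment at which its call begins: read the wrist's pose just before it. camera_info takes no time and is no camera call.
- workorder.sign_off(): hands the job in; it is judged then, once.
Trained networks look in the newest picture that a camera, given by its name, has taken for a name from the list of things; names that differ only in an ending like _2 or _b are one class to them, and where a whole thing is asked for, a point or a joint stands for the part that bears it (a point fixed in the world has none). Each returns a list of dicts, best first, with "p" (0 to 1); they miss things now and then, are a little off and sometimes report something else, mostly with a low value. They report only what shows in the picture. A call takes as long as a camera call. They do not tell look-alikes from the thing itself.
- models.look_for(query, camera): "box" ([left, top, right, bottom] as shares, 0 to 1, of the picture: columns of its width, rows of its height, round what is visible of it).
The state is a dict: "time_s": time; "q": joint angles; "qvel": joint speeds; "joint_torque": joint torques, N m; "ee_pos": TCP position; "orientation": TCP orientation; "contact_force": force on the tool from outside, world axes, zero at the start; "moment": the same for the moment, N m; "opening": finger opening in mm; "gripper_force": force on a finger pad.
Only numpy, scipy, OpenCV 4.12 (cv2) and the standard library are available. Lean on these libraries where they do the work, as an engineer would, in place of code of your own. Each camera call takes 0.05 s, during which the arm holds its last target. There are 200 camera calls.

## Working session

There is one attempt and no reset: what is moved stays moved. The work goes in short steps, Python scripts to look and compute and a shell command to move; the robot and the scene stay as the last step left them, time stands still between calls to the robot, and variables do not carry over. Pictures are saved under pics/ and viewed, at most 10 in all, crops included, and the job is handed in when it is done.

```bash
mkdir -p pics; ls
python3 - <<'E'
from station import get_obs, viewer, models
import cv2,numpy as np
o=get_obs();print(o['time_s'],o['ee_pos'],o['orientation'],o['opening'])
for c in ["top","scene"]:
    im=viewer.get_image(c);cv2.imwrite(f"pics/{c}0.png",im[:,:,::-1])
    i=viewer.camera_info(c);print(c,{k:np.round(v,3).tolist() for k,v in i.items()})
    for q in ["round_sensor","square_sensor","balance","top_bar","pan_crucible"]+(["round_sensor_window","vial","spare_crucible","tweezers","spatula"] if c=="top" else []):
        print(q,[(round(d['p'],2),(np.array(d['box'])*[640,480,640,480]).round().tolist()) for d in models.look_for(q,c)[:3]])
print(viewer.camera_info("wrist"))
E
```

```text
pics
0.0 [189.02247735 569.14949777 248.97213726] [ 3.09954625e+00 -5.01495901e-01 -2.46900346e-04] 85.45015051827266
top {'fx': 501.553, 'fy': 501.553, 'cx': 323.803, 'cy': 246.232, 'k1': -0.116, 'R': [[0.016, -1.0, -0.006], [-0.994, -0.015, -0.109], [0.109, 0.008, -0.994]], 't': [-132.238, 540.035, 1498.092]}
round_sensor [(0.68, [441.0, 278.0, 460.0, 293.0]), (0.55, [389.0, 279.0, 404.0, 296.0]), (0.24, [283.0, 267.0, 301.0, 288.0])]
square_sensor [(0.78, [280.0, 269.0, 300.0, 287.0])]
balance [(0.97, [312.0, 200.0, 385.0, 301.0])]
top_bar [(0.47, [335.0, 240.0, 358.0, 247.0])]
pan_crucible [(0.69, [338.0, 250.0, 353.0, 266.0]), (0.69, [283.0, 224.0, 300.0, 230.0]), (0.68, [387.0, 249.0, 408.0, 259.0])]
round_sensor_window [(0.72, [385.0, 275.0, 405.0, 298.0]), (0.7, [439.0, 275.0, 458.0, 295.0]), (0.49, [281.0, 268.0, 299.0, 290.0])]
vial []
spare_crucible [(0.6, [419.0, 223.0, 430.0, 240.0])]
tweezers []
spatula [(0.71, [208.0, 236.0, 212.0, 298.0])]
scene {'fx': 545.235, 'fy': 545.235, 'cx': 318.634, 'cy': 240.675, 'k1': 0.04, 'R': [[0.843, -0.538, -0.019], [-0.407, -0.614, -0.
[... 301 characters left out ...]
 [317.0, 216.0, 396.0, 279.0]), (0.22, [205.0, 191.0, 258.0, 222.0])]
top_bar [(0.53, [329.0, 239.0, 348.0, 265.0])]
pan_crucible [(0.63, [362.0, 331.0, 379.0, 355.0]), (0.61, [321.0, 269.0, 336.0, 289.0])]
{'fx': 345.28692048651664, 'fy': 345.28692048651664, 'cx': 318.6774291321353, 'cy': 240.80085364627297, 'k1': 0.016692517283970698, 'tool_from_camera': array([[ 2.55809903e-04, -9.55027649e-01, -2.96516651e-01,
         7.53245071e+01],
       [ 9.99999888e-01,  1.26485410e-04,  4.55329609e-04,
        -4.60198091e-01],
       [-3.97347336e-04, -2.96516734e-01,  9.55027575e-01,
        -1.22775668e+02],
       [ 0.00000000e+00,  0.00000000e+00,  0.00000000e+00,
         1.00000000e+00]])}
```

```bash
cat > h.py <<'E'
import numpy as np,cv2
from scipy.spatial.transform import Rotation as Ro
from station import get_obs, viewer
def cam(c,o=None):
    i=viewer.camera_info(c)
    if c=="wrist":
        o=o or get_obs(); T=np.eye(4);T[:3,:3]=Ro.from_rotvec(o['orientation']).as_matrix();T[:3,3]=o['ee_pos']
        M=np.linalg.inv(T@i['tool_from_camera']);i['R']=M[:3,:3];i['t']=M[:3,3]
    i['R']=np.array(i['R']);i['t']=np.array(i['t']);return i
def world(i,u,v,z):
    d=np.array([(u-i['cx'])/i['fx'],(v-i['cy'])/i['fy']]);s=d.copy()
    for _ in range(20): s=d/(1+i['k1']*(s@s))
    r=i['R'].T@np.append(s,1);c=-i['R'].T@i['t'];return c+r*(z-c[2])/r[2]
def pix(i,X):
    p=i['R']@np.array(X,float)+i['t'];s=p[:2]/p[2];s=s*(1+i['k1']*(s@s));return s*i['fx']+[i['cx'],i['cy']]
E
python3 - <<'E'
from h import *
for c,r in (("top",(190,190,270,130)),("scene",(200,180,240,270))):
    im=cv2.imread(f"pics/{c}0.png");x,y,w,h=r
    if c=="scene": im2=cv2.resize(im[y:y+h,x:x+w],None,fx=2.2,fy=2.2,interpolation=2)
    else: im2=cv2.resize(im[y:y+h,x:x+w],None,fx=2.95,fy=2.95,interpolation=2)
    cv2.imwrite(f"pics/{c}0c.png",im2)
i=cam("top");print("cam",-i['R'].T@i['t'])
for n,u,v,z in (("rs a",450.,285.,24),("rs b",396,287,24),("sq",290,278,24),("bar",346.5,243.5,175),("cruc",345.5,258,97),("bal",348,250,100)): print(n,world(i,u,v,z).round(1))
i=cam("scene");print("cam",-i['R'].T@i['t'])
for n,u,v,z in (("rs a",332,366,12.),("rs b",380,432,12),("sq",272,268,12),("bar",338,251,170)): print(n,world(i,u,v,z).round(1))
E
```

```text
cam [ 375.43596726 -135.89451207 1547.25036835]
rs a [ 429.5 -510.5   24. ]
rs b [ 421.4 -344.9   24. ]
sq [443.9 -22.6  24. ]
bar [ 534.5 -187.4  175. ]
cruc [ 501.2 -187.9   97. ]
bal [ 524.3 -194.8  100. ]
cam [  89.94481563 -848.00215258 1070.38215022]
rs a [ 421.6 -345.3   12. ]
rs b [ 420.8 -518.8   12. ]
sq [447.5 -31.7  12. ]
bar [ 539.5 -191.2  170. ]
```

View pics/top0c.png

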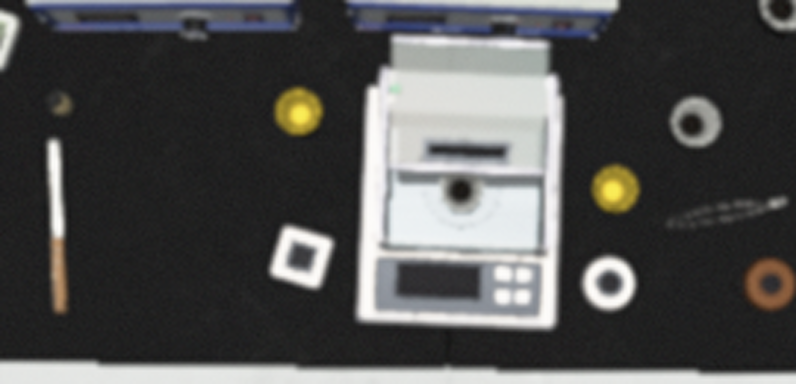

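View pics/scene0c.png

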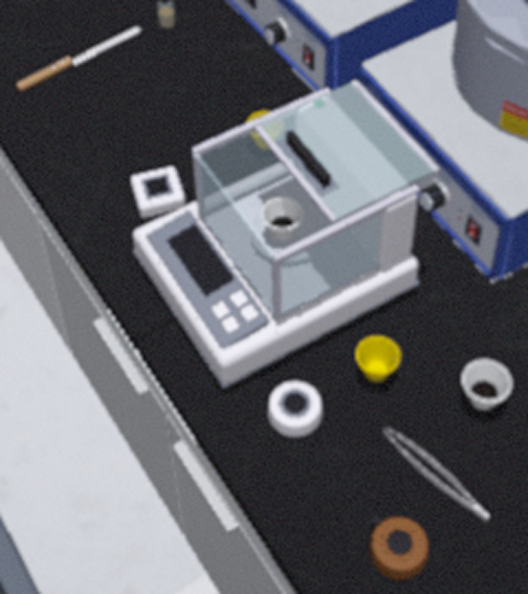

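The white round puck is on the balance's right, at about pixel (396, 287) in the top view. The brown look-alike is at (450, 285). The square sensor is on the left (290, 278), and the bar is at (347, 243). I'll move over the balance for a closer look.

Run:
```python
from h import *
i=cam("top");k=2.95
P=lambda x,y,z:world(i,190+x/k,190+y/k,z)
# front edge of chamber/ bar ends / glass front edge
a,b=P(427,148,166),P(508,152,166);print("bar yaw",a,b,np.arctan2(-(b-a)[0]*-1,-(b-a)[1])if 0 else np.degrees(np.arctan2((b-a)[0],-(b-a)[1])))
a,b=P(358,320,25),P(555,327,25);print("base front",a,b,np.degrees(np.arctan2((b-a)[0],-(b-a)[1])),np.hypot(*(a-b)[:2]))
print("instr front",P(400,30,100),P(400,30,0))
o=get_obs();R=Ro.from_rotvec(o['orientation']).as_matrix()
print(R.T@(np.array([470,-190,340])-o['ee_pos']))
```

```text
bar yaw [ 544.38511286 -155.00854739  166.        ] [ 541.75786653 -231.22878736  166.        ] -1.9741548037233303
base front [383.03314555 -88.69724306  25.        ] [ 378.87091807 -290.69981555   25.        ] -1.1804024275515161 202.0454489206218
instr front [ 670.33703559 -127.49608786  100.        ] [ 690.71368049 -126.91578576    0.        ]
[505.99196671 632.04574189 -89.97291624]
```

```bash
python3 -m jog '[{"twist":[0,0,0.12],"xyz":[22,27,-10],"jaw":0},{"twist":[0,0,0.25],"xyz":[46,58,-25],"jaw":0},{"twist":[0,0,0.5],"xyz":[92,116,-50],"jaw":0},{"twist":[0,0,0.75],"xyz":[140,175,-75],"jaw":0},{"twist":[0,0,1.0],"xyz":[190,237,-90],"jaw":0},{"twist":[0,0,1.2],"xyz":[235,293,-90],"jaw":0},{"twist":[0,0,1.4],"xyz":[280,350,-90],"jaw":0},{"twist":[0,0,1.6],"xyz":[325,406,-90],"jaw":0},{"twist":[0,0,1.8],"xyz":[370,462,-90],"jaw":0},{"twist":[0,0,2.0],"xyz":[415,518,-90],"jaw":0},{"twist":[0,0,2.2],"xyz":[450,562,-90],"jaw":0},{"twist":[0,0,2.4],"xyz":[480,600,-90],"jaw":0},{"twist":[0,0,2.5],"xyz":[506,632,-90],"jaw":0},{"twist":[0,0,2.6],"xyz":[506,632,-90],"jaw":0},{"twist":[0,0,2.7],"xyz":[506,632,-90],"jaw":0},{"twist":[0,0,2.8],"xyz":[506,632,-90],"jaw":0},{"twist":[0,0,2.85],"xyz":[506,632,-90],"jaw":0},{"twist":[0,0,2.85],"xyz":[506,632,-90],"jaw":0},{"twist":[0,0,2.85],"xyz":[506,632,-90],"jaw":0},{"twist":[0,0,2.85],"xyz":[506,632,-90],"jaw":0}]' 20
python3 - <<'E'
from h import *
from station import models
o=get_obs();print(o['time_s'],o['ee_pos'],o['orientation'],o['q'],o['opening'])
i=cam("wrist",o);im=viewer.get_image("wrist");cv2.imwrite("pics/w1.png",im[:,:,::-1])
print("cam",-i['R'].T@i['t'])
for q in ["top_bar","round_sensor_window","square_sensor_window","balance"]:
    z={"top_bar":170}.get(q,24)
    for d in models.look_for(q,"wrist")[:3]:
        b=np.array(d['box'])*[640,480,640,480];print(q,round(d['p'],2),b.round(),world(i,(b[0]+b[2])/2,(b[1]+b[3])/2,z).round(1))
E
```

```text
time_s: 2.52
ee_pos: [470.2, -192.9, 339.9]
orientation: [0.498, -3.102, 0.0]
contact_force: [-0.3, 1.4, 0.5]
opening: 0.2
gripper_force: 0.0
2.5167 [ 470.24048612 -192.88809017  339.90211846] [ 4.97628151e-01 -3.10186105e+00  4.12443605e-04] [ 7.88207468e-03 -1.74448440e-01  4.53411628e-02  2.76504655e-04
 -1.79061379e+00 -1.26047126e+00] 0.19917442492711843
cam [ 398.06023667 -215.97898414  462.68599598]
top_bar 0.85 [259. 282. 301. 297.] [ 540.6 -207.   170. ]
round_sensor_window 0.75 [186. 104. 239. 151.] [ 432. -340.   24.]
round_sensor_window 0.72 [ 41.  49. 105.  99.] [ 425.6 -503.2   24. ]
square_sensor_window 0.88 [418. 192. 469. 243.] [446.4 -29.6  24. ]
square_sensor_window 0.68 [568. 231. 630. 342.] [469.4 211.8  24. ]
```

View pics/w1.png

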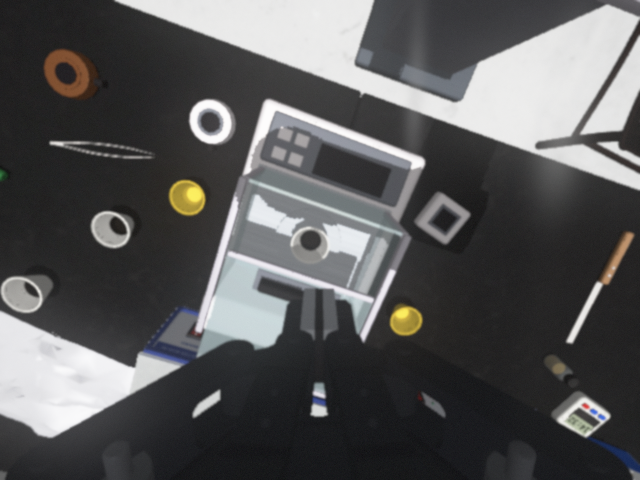

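The white round puck is at (211, 122), the square sensor at (443, 217), and the bar at about (280, 290), partly hidden by the fingers. The wrist still has to turn about 20°. Next I'll go behind the bar, staying high.

```bash
python3 -m jog '[{"twist":[0,0,0.1],"xyz":[-30,-10,0],"jaw":0},{"twist":[0,0,0.2],"xyz":[-60,-20,15],"jaw":0},{"twist":[0,0,0.3],"xyz":[-90,-28,35],"jaw":0},{"twist":[0,0,0.344],"xyz":[-105,-33,60],"jaw":0},{"twist":[0,0,0.344],"xyz":[-105,-33,70],"jaw":0},{"twist":[0,0,0.344],"xyz":[-105,-33,70],"jaw":0},{"twist":[0,0,0.344],"xyz":[-105,-33,70],"jaw":0},{"twist":[0,0,0.344],"xyz":[-105,-33,70],"jaw":0},{"twist":[0,0,0.344],"xyz":[-105,-33,70],"jaw":0}]'
python3 - <<'E'
from h import *
from station import models
o=get_obs();print(o['time_s'],o['ee_pos'],o['orientation'],o['qvel'].round(3) if hasattr(o['qvel'],'round') else o['qvel'])
i=cam("wrist",o);im=viewer.get_image("wrist");cv2.imwrite("pics/w2.png",im[:,:,::-1])
for q in ["top_bar","round_sensor_window","square_sensor_window"]:
    z={"top_bar":170}.get(q,24)
    for d in models.look_for(q,"wrist")[:2]:
        b=np.array(d['box'])*[640,480,640,480];print(q,round(d['p'],2),b.round(),world(i,(b[0]+b[2])/2,(b[1]+b[3])/2,z).round(1))
E
```

```text
time_s: 3.52
ee_pos: [580.0, -187.5, 273.1]
orientation: [0.027, 3.137, -0.001]
contact_force: [-0.2, 0.8, -0.7]
opening: -0.3
gripper_force: 0.0
3.5167 [ 580.01586166 -187.49784786  273.12317678] [ 2.70741732e-02  3.13694881e+00 -1.13743707e-03] [-0.006  0.005 -0.004 -0.006  0.004 -0.004]
top_bar 0.93 [255. 187. 370. 203.] [ 543.1 -190.3  170. ]
round_sensor_window 0.63 [124.  25. 186.  92.] [ 434.2 -341.7   24. ]
round_sensor_window 0.35 [  5. 123. 101. 149.] [ 504.1 -457.1   24. ]
square_sensor_window 0.56 [444.  36. 512. 110.] [452. -30.  24.]
```

View pics/w2.png

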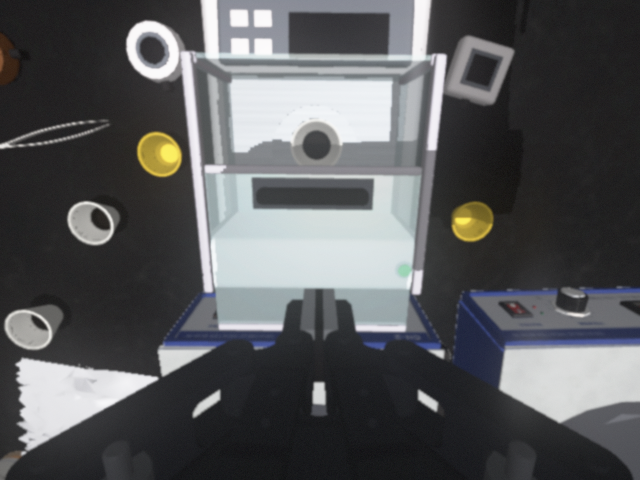

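The bar is at pixels (255–370, 187–207), centred under the finger line, and the chamber is square to the tool. I'll descend behind the bar.

```bash
python3 -m jog '[{"twist":[0,0,0],"xyz":[0,2,35],"jaw":0},{"twist":[0,0,0],"xyz":[0,2,60],"jaw":0},{"twist":[0,0,0],"xyz":[0,2,75],"jaw":0},{"twist":[0,0,0],"xyz":[0,2,83],"jaw":0},{"twist":[0,0,0],"xyz":[0,2,86],"jaw":0},{"twist":[0,0,0],"xyz":[0,2,86],"jaw":0},{"twist":[0,0,0],"xyz":[0,2,86],"jaw":0},{"twist":[0,0,0],"xyz":[0,2,86],"jaw":0}]'
```

```text
time_s: 4.38
ee_pos: [580.8, -185.8, 185.8]
orientation: [0.029, 3.139, -0.001]
contact_force: [0.3, 0.3, 0.7]
opening: -0.1
gripper_force: 0.0
```

```bash
python3 -m jog '[{"twist":[0,0,0],"xyz":[4,-3,3],"jaw":0},{"twist":[0,0,0],"xyz":[10,-3,3],"jaw":0},{"twist":[0,0,0],"xyz":[14,-3,3],"jaw":0},{"twist":[0,0,0],"xyz":[17,-3,3],"jaw":0},{"twist":[0,0,0],"xyz":[20,-3,3],"jaw":0},{"twist":[0,0,0],"xyz":[23,-3,3],"jaw":0},{"twist":[0,0,0],"xyz":[26,-3,3],"jaw":0},{"twist":[0,0,0],"xyz":[29,-3,3],"jaw":0},{"twist":[0,0,0],"xyz":[32,-3,3],"jaw":0},{"twist":[0,0,0],"xyz":[35,-3,3],"jaw":0},{"twist":[0,0,0],"xyz":[38,-3,3],"jaw":0},{"twist":[0,0,0],"xyz":[41,-3,3],"jaw":0},{"twist":[0,0,0],"xyz":[44,-3,3],"jaw":0},{"twist":[0,0,0],"xyz":[47,-3,3],"jaw":0},{"twist":[0,0,0],"xyz":[50,-3,3],"jaw":0}]'
python3 - <<'E'
from h import *
from station import models
o=get_obs();print(o['time_s'],o['ee_pos'],o['contact_force'])
i=cam("wrist",o);im=viewer.get_image("wrist");cv2.imwrite("pics/w3.png",im[:,:,::-1])
for q in ["top_bar","round_sensor_window"]:
    z={"top_bar":170}.get(q,24)
    for d in models.look_for(q,"wrist")[:2]:
        b=np.array(d['box'])*[640,480,640,480];print(q,round(d['p'],2),b.round(),world(i,(b[0]+b[2])/2,(b[1]+b[3])/2,z).round(1))
E
```

```text
time_s: 5.63
ee_pos: [529.8, -187.6, 181.0]
orientation: [-0.029, -3.141, -0.0]
contact_force: [2.3, 0.3, 0.4]
opening: -0.1
gripper_force: 0.7
5.6333 [ 529.7999634  -187.61307319  181.01271602] [2.294906   0.30837093 0.44688224]
top_bar 0.88 [223. 263. 399. 292.] [ 511.4 -190.   170. ]
top_bar 0.6 [ 73.  65. 155. 138.] [ 441.7 -258.8  170. ]
round_sensor_window 0.85 [ 74.  67. 154. 136.] [ 428.9 -338.5   24. ]
```

View pics/w3.png

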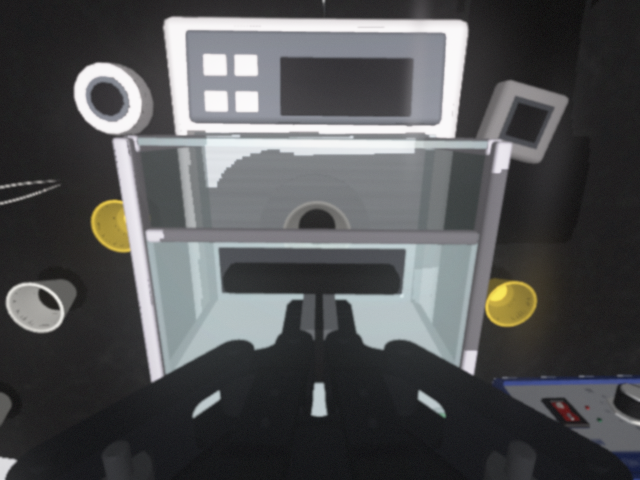

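The bar slides with 2.3 N on it. The glass edge is at row 237 and the chamber front at about row 140. I'll keep pushing.

```bash
python3 -m jog '[{"twist":[0,0,0],"xyz":[3,-1,-1],"jaw":0},{"twist":[0,0,0],"xyz":[6,-1,-1],"jaw":0},{"twist":[0,0,0],"xyz":[9,-1,-1],"jaw":0},{"twist":[0,0,0],"xyz":[12,-1,-1],"jaw":0},{"twist":[0,0,0],"xyz":[15,-1,-1],"jaw":0},{"twist":[0,0,0],"xyz":[18,-1,-1],"jaw":0},{"twist":[0,0,0],"xyz":[21,-1,-1],"jaw":0},{"twist":[0,0,0],"xyz":[24,-1,-1],"jaw":0},{"twist":[0,0,0],"xyz":[27,-1,-1],"jaw":0},{"twist":[0,0,0],"xyz":[30,-1,-1],"jaw":0}]'
```

```text
time_s: 6.62
ee_pos: [499.8, -188.1, 182.1]
orientation: [0.028, 3.141, -0.0]
contact_force: [2.8, 0.4, -1.0]
opening: 0.3
gripper_force: 0.7
```

```bash
python3 -m jog '[{"twist":[0,0,0],"xyz":[2,0,0],"jaw":0},{"twist":[0,0,0],"xyz":[4,0,0],"jaw":0},{"twist":[0,0,0],"xyz":[5,0,0],"jaw":0},{"twist":[0,0,0],"xyz":[6,0,0],"jaw":0}]'
```

```text
time_s: 6.95
ee_pos: [494.0, -188.0, 182.1]
orientation: [0.029, 3.141, -0.0]
contact_force: [1.4, 0.3, -0.7]
opening: -0.2
gripper_force: 0.6
```

```bash
python3 -m jog '[{"twist":[0,0,0],"xyz":[1,0,0],"jaw":0},{"twist":[0,0,0],"xyz":[2,0,0],"jaw":0},{"twist":[0,0,0],"xyz":[3,0,0],"jaw":0},{"twist":[0,0,0],"xyz":[4,0,0],"jaw":0}]'
python3 - <<'E'
from h import *
im=viewer.get_image("wrist");cv2.imwrite("pics/w4.png",im[:,:,::-1])
E
```

```text
time_s: 7.28
ee_pos: [490.1, -187.9, 182.1]
orientation: [0.029, 3.141, -0.0]
contact_force: [0.3, 1.2, 0.4]
opening: 0.1
gripper_force: 0.6
```

View pics/w4.png

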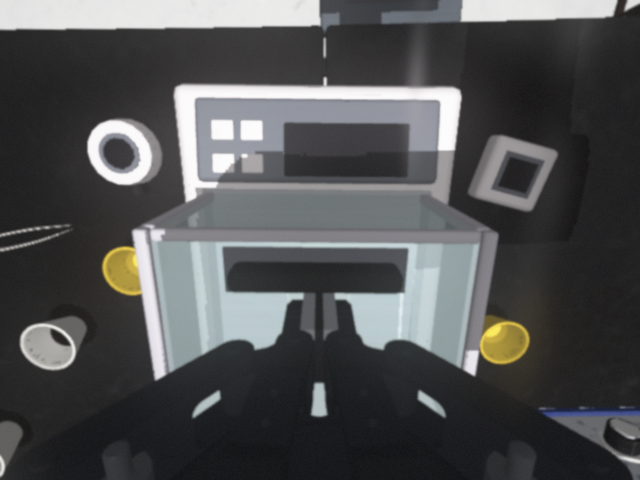

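The glass edge (row 237) has nearly merged with the chamber's front edge (row 233). I'll keep pushing until the stop shows as a rise in force.

```bash
python3 -m jog '[{"twist":[0,0,0],"xyz":[1,0,0],"jaw":0},{"twist":[0,0,0],"xyz":[2,0,0],"jaw":0},{"twist":[0,0,0],"xyz":[3,0,0],"jaw":0}]'
```

```text
time_s: 7.58
ee_pos: [487.3, -187.9, 182.2]
orientation: [0.029, 3.141, -0.0]
contact_force: [3.6, -0.4, -1.2]
opening: 0.2
gripper_force: 1.9
```

```bash
python3 -m jog '[{"twist":[0,0,0],"xyz":[1,0,0],"jaw":0},{"twist":[0,0,0],"xyz":[2,0,0],"jaw":0},{"twist":[0,0,0],"xyz":[2,0,0],"jaw":0}]'
```

```text
time_s: 7.83
ee_pos: [486.1, -187.8, 182.2]
orientation: [0.028, 3.138, -0.0]
contact_force: [7.3, -0.6, -1.5]
opening: 0.3
gripper_force: 3.6
```

That is the stop: 7.3 N with hardly any travel. I'll hold briefly, back off, rise and go above the round sensor.

```bash
python3 -m jog '[{"twist":[0,0,0],"xyz":[1,0,0],"jaw":0},{"twist":[0,0,0],"xyz":[1,0,0],"jaw":0},{"twist":[0,0,0],"xyz":[1,0,0],"jaw":0},{"twist":[0,0,0],"xyz":[-4,0,0],"jaw":0},{"twist":[0,0,0],"xyz":[-12,0,0],"jaw":0},{"twist":[0,0,0],"xyz":[-14,0,-15],"jaw":0},{"twist":[0,0,0],"xyz":[-14,0,-50],"jaw":0},{"twist":[0,0,0],"xyz":[-5,-20,-75],"jaw":0},{"twist":[0,0,0],"xyz":[5,-45,-80],"jaw":0},{"twist":[0,0,0],"xyz":[20,-80,-80],"jaw":0},{"twist":[0,0,0],"xyz":[38,-115,-80],"jaw":0},{"twist":[0,0,0],"xyz":[53,-140,-65],"jaw":0},{"twist":[0,0,0],"xyz":[56,-154,-40],"jaw":0},{"twist":[0,0,0],"xyz":[56,-154,-20],"jaw":0},{"twist":[0,0,0],"xyz":[56,-154,-20],"jaw":0},{"twist":[0,0,0],"xyz":[56,-154,-20],"jaw":0},{"twist":[0,0,0],"xyz":[56,-154,-20],"jaw":0}]'
python3 - <<'E'
from h import *
from station import models
o=get_obs();print(o['time_s'],o['ee_pos'],o['orientation'],np.abs(o['qvel']).max())
i=cam("wrist",o);im=viewer.get_image("wrist");cv2.imwrite("pics/w5.png",im[:,:,::-1])
for q in ["round_sensor_window","top_bar"]:
    for d in models.look_for(q,"wrist")[:2]:
        b=np.array(d['box'])*[640,480,640,480];print(q,round(d['p'],2),b.round(),world(i,(b[0]+b[2])/2,(b[1]+b[3])/2,24).round(1))
s=viewer.get_image("scene")[180:340,230:430,::-1];cv2.imwrite("pics/s5.png",cv2.resize(s,None,fx=3.5,fy=3.5,interpolation=2))
E
```

```text
time_s: 9.25
ee_pos: [426.7, -341.0, 203.6]
orientation: [0.028, 3.141, -0.002]
contact_force: [0.4, 0.0, 0.9]
opening: 0.2
gripper_force: 0.0
9.25 [ 426.71890003 -340.98726501  203.61157981] [ 2.77783295e-02  3.14093005e+00 -2.12068037e-03] 0.014215556179578509
round_sensor_window 0.88 [100. 192. 176. 253.] [ 424.8 -503.3   24. ]
round_sensor_window 0.82 [283. 191. 343. 256.] [ 428.  -345.7   24. ]
top_bar 0.65 [529. 351. 637. 378.] [581.  -74.7  24. ]
```

View pics/w5.png

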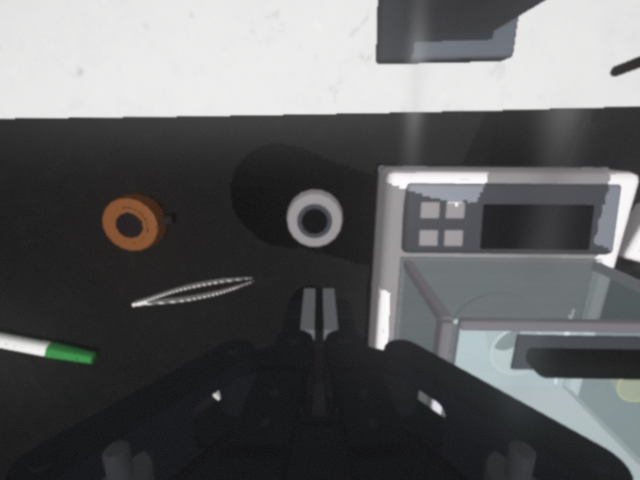

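View pics/s5.png

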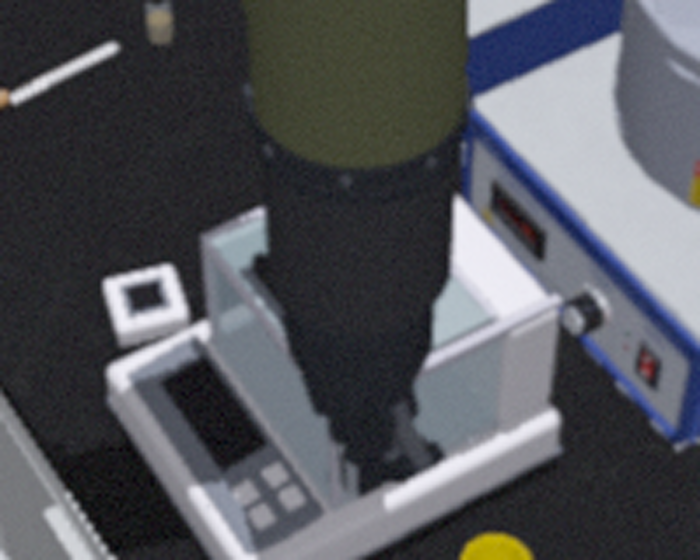

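The round window is at (315, 219), about (423, -344.5) in world coordinates, and the top is shut. I'll descend to about 20 mm of fingertip clearance and hold.

```bash
python3 -m jog '[{"twist":[0,0,0],"xyz":[4,-4,30],"jaw":0},{"twist":[0,0,0],"xyz":[4,-4,65],"jaw":0},{"twist":[0,0,0],"xyz":[4,-4,95],"jaw":0},{"twist":[0,0,0],"xyz":[4,-4,118],"jaw":0},{"twist":[0,0,0],"xyz":[4,-4,132],"jaw":0},{"twist":[0,0,0],"xyz":[4,-4,139],"jaw":0},{"twist":[0,0,0],"xyz":[4,-4,139],"jaw":0},{"twist":[0,0,0],"xyz":[4,-4,139],"jaw":0},{"twist":[0,0,0],"xyz":[4,-4,139],"jaw":0}]'
python3 - <<'E'
from h import *
from station import models
o=get_obs();print(o['time_s'],o['ee_pos'])
i=cam("wrist",o);im=viewer.get_image("wrist");cv2.imwrite("pics/w6.png",im[:,:,::-1])
print(pix(i,[423,-344.5,24]))
E
```

```text
time_s: 10.2
ee_pos: [423.2, -345.2, 64.9]
orientation: [0.028, 3.139, -0.002]
contact_force: [-0.1, -0.5, -0.1]
opening: -0.2
gripper_force: 0.0
10.2 [ 423.20070039 -345.17859999   64.94025125]
[319.09368944 286.66811799]
```

View pics/w6.png

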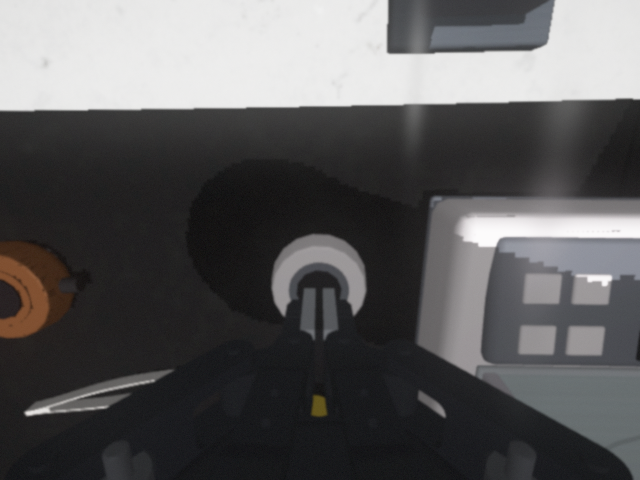

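The puck's ring is centred at about (319, 287), which matches the predicted window position. I'll hold.

```bash
python3 -m jog '[{"twist":[0,0,0],"xyz":[0,0,0],"jaw":0},{"twist":[0,0,0],"xyz":[0,0,0],"jaw":0},{"twist":[0,0,0],"xyz":[0,0,0],"jaw":0},{"twist":[0,0,0],"xyz":[0,0,0],"jaw":0},{"twist":[0,0,0],"xyz":[0,0,0],"jaw":0},{"twist":[0,0,0],"xyz":[0,0,0],"jaw":0},{"twist":[0,0,0],"xyz":[0,0,0],"jaw":0},{"twist":[0,0,0],"xyz":[0,0,0],"jaw":0},{"twist":[0,0,0],"xyz":[0,0,0],"jaw":0},{"twist":[0,0,0],"xyz":[0,0,0],"jaw":0},{"twist":[0,0,0],"xyz":[0,0,0],"jaw":0},{"twist":[0,0,0],"xyz":[0,0,0],"jaw":0},{"twist":[0,0,0],"xyz":[0,0,0],"jaw":0},{"twist":[0,0,0],"xyz":[0,0,0],"jaw":0},{"twist":[0,0,0],"xyz":[0,0,0],"jaw":0},{"twist":[0,0,0],"xyz":[0,0,0],"jaw":0},{"twist":[0,0,0],"xyz":[0,0,0],"jaw":0},{"twist":[0,0,0],"xyz":[0,0,0],"jaw":0},{"twist":[0,0,0],"xyz":[0,0,0],"jaw":0},{"twist":[0,0,0],"xyz":[0,0,0],"jaw":0}]' && python3 -m jog '[{"twist":[0,0,0],"xyz":[0,0,0],"jaw":0},{"twist":[0,0,0],"xyz":[0,0,0],"jaw":0},{"twist":[0,0,0],"xyz":[0,0,0],"jaw":0},{"twist":[0,0,0],"xyz":[0,0,0],"jaw":0},{"twist":[0,0,0],"xyz":[0,0,0],"jaw":0},{"twist":[0,0,0],"xyz":[0,0,0],"jaw":0},{"twist":[0,0,0],"xyz":[0,0,-20],"jaw":0},{"twist":[0,0,0],"xyz":[0,0,-50],"jaw":0},{"twist":[0,0,0],"xyz":[0,0,-85],"jaw":0},{"twist":[0,0,0],"xyz":[0,0,-120],"jaw":0},{"twist":[0,0,0],"xyz":[0,0,-155],"jaw":0},{"twist":[0,0,0],"xyz":[0,0,-185],"jaw":0},{"twist":[0,0,0],"xyz":[0,0,-205],"jaw":0},{"twist":[0,0,0],"xyz":[0,0,-215],"jaw":0},{"twist":[0,0,0],"xyz":[0,0,-220],"jaw":0},{"twist":[0,0,0],"xyz":[0,0,-220],"jaw":0},{"twist":[0,0,0],"xyz":[0,0,-220],"jaw":0}]'
python3 - <<'E'
from h import *
im=viewer.get_image("wrist");cv2.imwrite("pics/w7.png",im[:,:,::-1])
E
```

```text
time_s: 11.92
ee_pos: [422.2, -344.8, 63.1]
orientation: [0.029, 3.141, -0.0]
contact_force: [0.1, -0.3, -0.9]
opening: -0.3
gripper_force: 0.0
time_s: 13.33
ee_pos: [422.1, -344.4, 281.3]
orientation: [-0.028, -3.14, -0.002]
contact_force: [-0.0, 0.3, -0.1]
opening: 0.2
gripper_force: 0.0
```

View pics/w7.png

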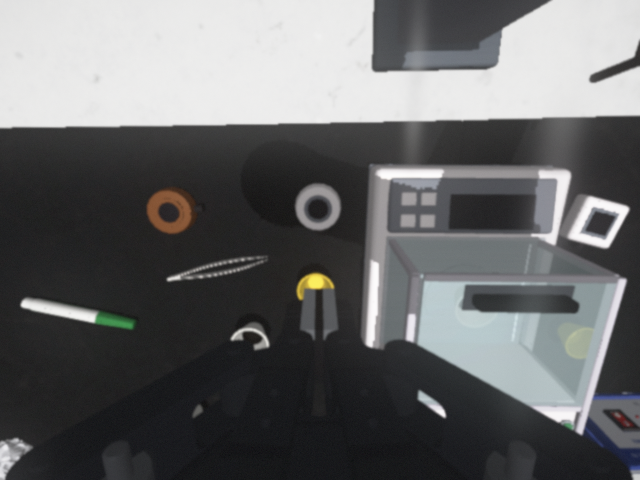

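The glass top is flush with the chamber front (edge at row 277), the puck at (318, 206) hasn't moved, and the hand is about 26 cm clear. I'll sign off.

```bash
python3 -c "
from station import workorder
print(workorder.sign_off())"
```

```text
the job is handed in; nothing more can be done
None
```

The job is handed in, verdict not shown: I pushed the glass top shut to its stop (last reading 7.3 N), held the fingertips about 20 mm above the round sensor for over 2 s, then drew the hand about 26 cm clear without touching either sensor or the crucible.

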